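# Stamp a 5 into a guitar's heel block

## Robot

A 6-joint arm with a two-finger parallel gripper is mounted at the origin on the work surface. World frame = base frame: x ahead of the robot, y to its left, z up, the work surface at z = 0. Lengths are in m, angles in degrees, forces in N, time in s.
With the tool pointing down it reaches from about 0.4 to 0.825 m from the base axis. Payload 7 kg.
Tool frame: the origin (TCP) lies midway between the tips of the shut fingers; the grasp point (between the pads) lies r.grasp_offset behind it (r.grasp_offset is the distance from the TCP to the grasp point, in m); x points along the fingers, z is the direction in which the jaws open and shut, and the axes are right-handed (so a half turn about x gives the same grasp; the last joint's range is limited). The gripper opens to 88 mm and grips with 3 to 60 N. Pads are 19 mm wide; open, the fingers measure 130 mm over their backs; the gripper's body (78 mm by 193 mm) begins 47 mm behind the grasp point.
Start: joints at [-50.988, 20.546, 0.682, 0, -70.136, -16.507], TCP at [0.258, -0.624, 0.227] pointing down, gripper open.
Joint ranges: [-176.03, 176.03], [-82.01, 121.73], [-58.28, 71.71], [-173.87, 95.51], [-174.79, -0.11], [-173.66, 173.66]. Speed limits (degrees/s): [136.94, 136.94, 172.46, 180, 180, 180].

## Interface

Orientations are given as [roll, pitch, yaw] about the fixed x, y, z axes, in that order (R = Rz(yaw) Ry(pitch) Rx(roll)).
In Python, from plant import readout, vision, close_job, r gives the robot as it stands.
- The arm moves only by the shell command python3 -m handwheel 'ROWS' [OPENING] [FORCE]. ROWS is JSON, a list that holds one entry, the list of rows, each a list of 4 numbers: the shift along the world's x, y, z in units of 40 mm (1.0 is 40 mm), then the turn about the world's z in units of 5 degrees (1.0 is 5 degrees). In form: [[[tx, ty, tz, roll], ...]]. A call has 1 to 8 rows; each row shifts and turns the pose as measured when the row begins; what a row does not reach is not made up. A row lasts 1/10 s, in which the tool goes at most 50 mm and 8.59 degrees, less where a joint would pass 70% of its speed; a pose out of reach is approached as far as the arm can. A call is refused whole if a number of a shift passes 1 or a number of a turn 1, either way. A call with a gripper value outside its range is refused whole. OPENING is the finger opening in mm, from 0 to 87.6, set as the call begins (- or left out, the last holds). The fingers move at their own pace and stop on an object; FORCE is the grip in N (left out, the last holds). Time passes only in rows, so rows that do not move let the fingers close. It gives the time, the measured TCP pose, the force and the opening at its end, in the units of the state.
- readout.get_state(): the state, without advancing time (a new reading comes with each control period).
- vision.capture(name): name is "scene" or "top" or "wrist"; returns the picture (384x512x3 uint8, blue, green, red); there is no depth.
- vision.get_calibration(name): a dict with "intrinsics" (3x3 intrinsics, pixels), "pose" (4x4, takes a point from camera to world coordinates). Camera axes: x right, y up, looking along -z (the intrinsics and any distortion apply to the point x, -y, -z); pixel columns grow to the right and rows downward; lengths in m; the calibration is good to about 2 mm. A picture is of the moment at which its call begins: read the wrist's pose just before it. get_calibration takes no time and is no camera call; for the wrist camera it gives the pose at the moment of the call.
- close_job(): hands the job in, once; it reports no verdict.
The state is a dict: "time_s": time; "joints": joint angles; "qd": joint speeds; "joint_torque": joint torques, N m; "tcp_pos": TCP position; "eef_rot": TCP orientation; "contact_force": force on the tool from outside, world axes, zero at the start; "moment": the same for the moment, N m; "gripper_width": finger opening in m.
Only numpy, scipy, OpenCV 4.12 (cv2) and the standard library are available. Lean on these libraries where they do the work, as an engineer would, in place of code of your own. Each camera call takes 0.05 s, during which the arm holds its last target.

## Task

Stamp the digit 5 into the heel block that is clamped in the green number stamper: first roll the thumbwheel with a fingertip until the 5 (yellow tile) has clicked in between the red pointers. Then push the hammer's cocking lever back until the sear catches, and take the hand away so that the sear alone holds the hammer; last, press the red trigger so that the hammer drives the stamp fully home. Do not touch the stamp itself, and leave the other things on the bench where they are.

Things in the scene. Friction and masses are not known exactly. Their poses are not given: they have to be found in the camera images.
- stamper: Fixed number stamper, green base plate 12 mm thick. Origin on the table straight below the hammer's axle; plate from x -115 to +65 and y -155 to +145 mm. z up; y runs from the trigger end (-y) to the stamp end (+y); all axles lie along x. The thumbwheel is on its -x side; a pale wood heel block is clamped under the stamp at y +100.
- wheel_top (a point): Top of the black thumbwheel (radius 32 mm, 28 mm wide, axle along the stamper's x, 32 mm below this point; this point is 90 mm above the table). Stroke the rim with a fingertip pressed on it from above. Housing cheeks 20 mm to either side in x are 26 mm lower; the two thin red index pointers on them stop 6 mm below this point.
- digit_wheel (a joint): Thumbwheel angle in rad; grows as its top is stroked towards the stamper's -y. Digit k is on top, between the red pointers, at k x 0.628 (20 mm of rim a step); 5 is at 3.14. Black digits, upright seen from -x, on white tiles; tile 0 is red, tile 5 yellow. Clicks into the nearest digit when let go; 2 N at the rim rolls it over. Stops before 0 and after 9. Starts at 1, 2 or 3.
- hammer (a joint): Angle in rad of the sprung hammer about its axle (stamper's x). About 0 at rest, the brass head level at the +y end, some 4 mm above the stamp; grows as the head rises and the cocking lever goes towards -y. The sear catches as it passes about 0.9 and holds it at about 0.83 when let go; stop at 1.06. Let go short of the catch, it snaps back.
- hammer_pivot (a point): Point on the hammer's axle in the plane of the cocking lever, 95 mm above the table (fixed to the stamper).
- lever_knob (a point): Centre of the black ball (13 mm radius) on the cocking lever, a 10 mm steel rod of 100 mm from hammer_pivot to this point. At rest the lever leans 0.56 rad from upright towards the stamper's +y (ball 180 mm above the table); cocked it leans about 0.27 rad towards -y. Push the ball towards -y, along its arc, with at most about 8 N.
- sear (a joint): Angle in rad of the sear, a dark hook over the hammer's tooth with the red trigger on its tail: 0 when down or catching, grows as the trigger is pressed down, to 0.24 at its stop. It springs back by itself.
- trigger_top (a point): Middle of the top of the red trigger plate (34 x 30 mm in x and y, 8 mm thick), about 127 mm above the table, at the stamper's -y end, 65 mm behind the sear's axle. Pressing it straight down about 8 to 11 mm, with some 3 to 5 N, frees a cocked hammer; it has 15 mm of travel.
- stamp (a joint): How far the stamp (14 mm steel pin with a brass collar) has been driven down towards the heel block, in m: 0 at the start, 0.006 fully home. It stays where it is driven. A full blow of the cocked hammer drives it home; fingers must not touch it.
- stamp_top (a point): Middle of the stamp's top, 63 mm above the table at the start, under the hammer's head.
- glue_bottle: Bystander: glue bottle, 56 mm across, 140 mm tall; origin under its foot.
- chisel: Bystander: chisel with a pale wood handle, 230 mm long along its x, lying; origin on the table under its ferrule.
- pin_tray: Bystander: aluminium tray, 90 x 130 x 30 mm; origin under its middle.
- block_plane: Bystander: steel and brass block plane, 150 x 50 x 55 mm, long along its x; origin under its middle.
- bridge_blank: Bystander: dark wood strip, 170 x 35 x 12 mm, long along its x; origin under its middle.
- screwdriver: Bystander: red-handled screwdriver lying along its x.
- spruce_offcut: Bystander: pale wood block, 100 x 60 x 25 mm; origin under its middle.

How it is judged (in metres and radians):
On the way, in this order (a step that is already met when the one before it is completed fails the run):
1. The thumbwheel shows 5, settled in its detent, with the fingers off it (value of joint digit_wheel between 2.99 and 3.29 rad and velocity of joint digit_wheel between -0.1 and 0.1 rad/s and contact force between each of the fingers, the arm and anything else below 0.3 N), for 0.2 s.
2. The hammer is cocked and held by the sear alone, the robot touching nothing (value of joint hammer above 0.78 rad and value of joint sear below 0.03 rad and velocity of joint hammer between -0.1 and 0.1 rad/s and contact force between each of the fingers, the arm and anything else below 0.3 N), for 0.3 s.
3. The trigger has freed the hammer, which has driven the stamp fully home (value of joint stamp above 0.005 m and value of joint hammer below 0.3 rad), for 0.1 s.
At the end, for the whole second after the job is handed in: The thumbwheel stands at 5 (joint within 0.15 rad of 3.14), the stamp is driven at least 5 mm of its 6 mm, the hammer is back down at rest (joint below 0.15), the trigger is released, and the bystanders lie where they were (within 30 mm) (value of joint digit_wheel between 2.99 and 3.29 rad and value of joint stamp above 0.005 m and value of joint hammer below 0.15 rad and value of joint sear below 0.03 rad and velocity of joint hammer between -0.2 and 0.2 rad/s and velocity of joint digit_wheel between -0.1 and 0.1 rad/s); the robot touches nothing.
It fails at once if The robot pushes on the stamp (over 1 N) (contact force between any of the fingers, the arm and stamp above 1 N).
It fails at once if A bystander on the bench is moved by more than 30 mm (distance of any of glue_bottle, chisel, pin_tray, block_plane, bridge_blank, screwdriver, spruce_offcut from where it was at the start of the episode above 0.03 m).
It also fails if it takes over 64 s, if anything falls off the work surface, if the arm or the gripper's body presses on something with over 40 N, if the wrist force passes 120 N, or if a joint passes its speed limit or range.

## Working session

There is one attempt and no reset: what is moved stays moved. The work goes in short steps, Python scripts to look and compute and a shell command to move; the robot and the scene stay as the last step left them, time stands still between calls to the robot, and variables do not carry over. Pictures are saved under pics/ and viewed, and the job is handed in when it is done.

```bash
ls; mkdir -p pics
cat > h.py <<'E'
import numpy as np, cv2
from plant import readout, vision, close_job, r
def snap(cam,name):
    c=vision.get_calibration(cam); im=vision.capture(cam); cv2.imwrite(f'pics/{name}.png',im)
    np.savez(f'pics/{name}.npz',K=c['intrinsics'],T=c['pose'],**({'d':c['distortion']} if 'distortion' in c else {}))
    return im,c
def ray(name,u,v):
    z=np.load(f'pics/{name}.npz');K=z['K'];T=z['T']
    p=np.linalg.inv(K)@np.array([u,v,1.]); d=T[:3,:3]@np.array([p[0],-p[1],-p[2]])
    return T[:3,3],d/np.linalg.norm(d)
def atz(name,u,v,z):
    o,d=ray(name,u,v); return o+d*(z-o[2])/d[2]
def proj(name,P):
    z=np.load(f'pics/{name}.npz');K=z['K'];T=np.linalg.inv(z['T'])
    p=T[:3,:3]@np.array(P)+T[:3,3]; q=K@np.array([p[0],-p[1],-p[2]]); return q[:2]/q[2]
def tri(obs):
    A=np.zeros((3,3));b=np.zeros(3)
    for n,u,v in obs:
        o,d=ray(n,u,v);M=np.eye(3)-np.outer(d,d);A+=M;b+=M@o
    x=np.linalg.solve(A,b); return x,[np.round(proj(n,x)-[u,v],1) for n,u,v in obs]
E
python3 - <<'E'
from h import *
for c in ['scene','top','wrist']:
    im,k=snap(c,c+'0'); print(c,k.keys(),np.round(k['intrinsics'],1).tolist(),np.round(k['pose'],3).tolist())
print(readout.get_state(), r.grasp_offset)
E
```

```text
pics
scene dict_keys(['intrinsics', 'pose']) [[347.4, 0.0, 254.2], [0.0, 347.4, 190.4], [0.0, 0.0, 1.0]] [[0.595, -0.54, 0.595, 1.233], [0.803, 0.41, -0.432, -0.474], [-0.011, 0.735, 0.678, 0.881], [0.0, 0.0, 0.0, 1.0]]
top dict_keys(['intrinsics', 'pose']) [[367.9, 0.0, 255.8], [0.0, 367.9, 192.1], [0.0, 0.0, 1.0]] [[-0.008, 0.996, -0.084, 0.483], [-1.0, -0.008, 0.0, 0.004], [-0.0, 0.084, 0.996, 1.395], [0.0, 0.0, 0.0, 1.0]]
wrist dict_keys(['intrinsics', 'pose']) [[269.4, 0.0, 254.9], [0.0, 269.4, 191.6], [0.0, 0.0, 1.0]] [[-0.383, -0.892, -0.24, 0.193], [0.924, -0.369, -0.101, -0.65], [0.002, -0.261, 0.965, 0.385], [0.0, 0.0, 0.0, 1.0]]
{'time_s': 0.15, 'joints': array([-5.09862523e+01,  2.05828948e+01,  6.47160598e-01, -1.44457947e-02,
       -7.01362485e+01, -1.65065967e+01]), 'qd': array([ 0.00605463, -0.10796883,  0.17861574,  0.0208539 , -0.0107515 ,
       -0.06179935]), 'joint_torque': array([-1.73238081e-03, -5.83273780e+01,  2.93292725e+01,  7.00121328e+00,
        8.83433211e-03, -8.80302287e-05]), 'tcp_pos': array([ 0.25822433, -0.62326463,  0.22583863]), 'eef_rot': array([  5.8229243 ,  89.92674689, 118.32515833]), 'contact_force': array([ 0.06562413, -0.14343058, -0.74639344]), 'moment': array([-0.05024327, -0.03200211, -0.03046781]), 'gripper_width': 0.08725243926351398} 0.0188
```

View pics/scene0.png

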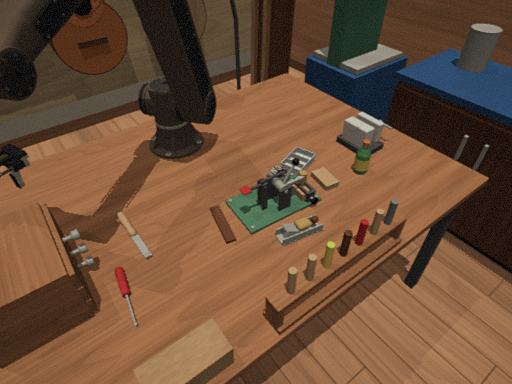

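View pics/top0.png

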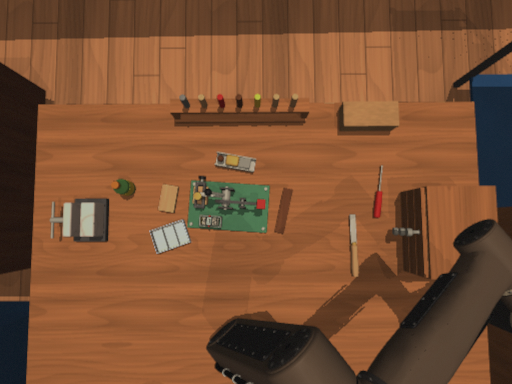

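View pics/wrist0.png

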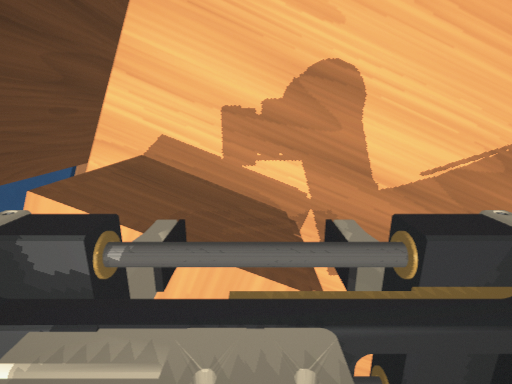

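Run:
```python
from h import *
im=cv2.imread('pics/top0.png'); cv2.imwrite('pics/topz.png',cv2.resize(im[165:265,140:300],None,fx=5,fy=5,interpolation=cv2.INTER_CUBIC))
im=cv2.imread('pics/scene0.png'); cv2.imwrite('pics/scenez.png',cv2.resize(im[135:255,200:350],None,fx=5,fy=5,interpolation=cv2.INTER_CUBIC))
for u,v in [(190,181),(270,185),(268,232),(188,228)]: print(atz('top0',u,v,.012))
print(atz('top0',261,204,.127))
```

```text
[0.64360466 0.25239114 0.012     ]
[ 0.62611171 -0.05007859  0.012     ]
[ 0.44953259 -0.04069833  0.012     ]
[0.46666976 0.2585405  0.012     ]
[ 0.54854281 -0.01379445  0.127     ]
```

View pics/topz.png

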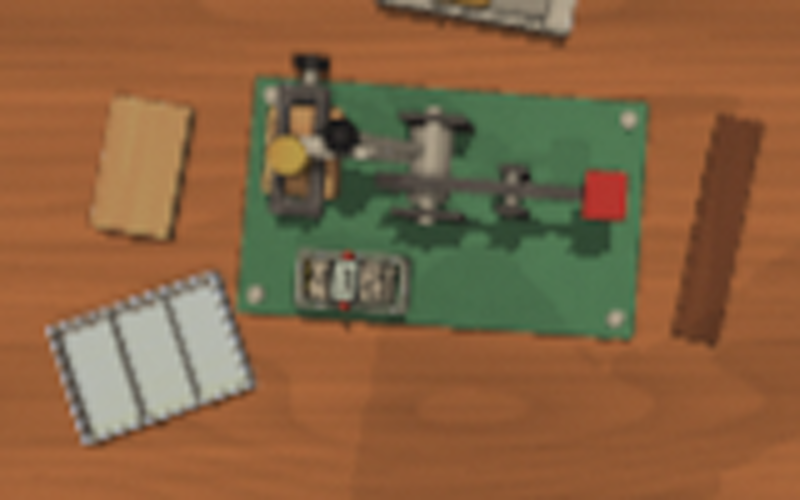

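View pics/scenez.png

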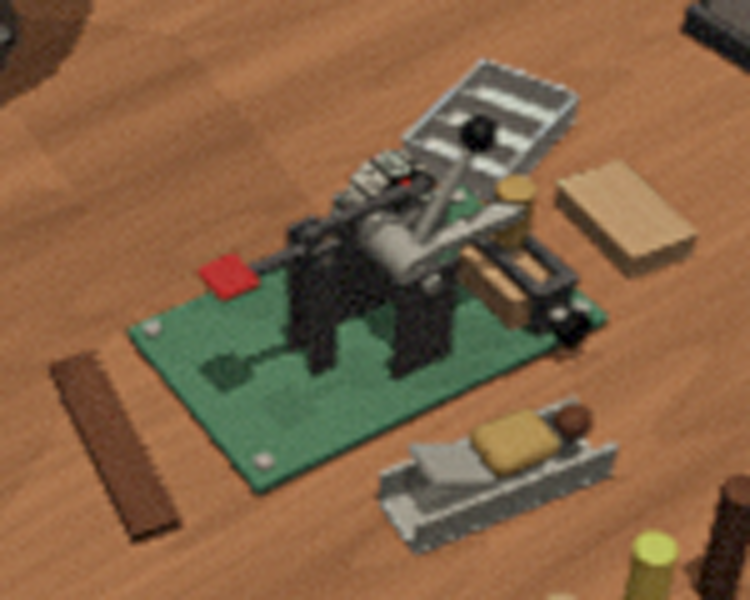

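Run:
```python
from h import *
from scipy.optimize import least_squares
L=np.array([(65,145),(65,-155),(-115,-155),(-115,145)])/1000
W=np.array([atz('top0',u,v,.012)[:2] for u,v in [(191.6,180.4),(269.6,185.4),(266.6,233),(187.6,227.6)]])
R=lambda a:np.array([[np.cos(a),-np.sin(a)],[np.sin(a),np.cos(a)]])
f=lambda p:((R(p[2])@L.T).T+p[:2]-W).ravel()
s=least_squares(f,[.55,.1,0]);print(s.x[:2],np.degrees(s.x[2]),np.round(s.fun*1000,1))
p=s.x
def loc(x): return np.round(np.r_[R(p[2]).T@(x[:2]-p[:2]),x[2]]*1000,1)
def T(*obs):
    x,e=tri(obs);print(np.round(x,4),loc(x),e)
T(('top0',208.4,192),('scene0',295.6,161.4))
T(('top0',261,204),('scene0',245.8,190.2))
T(('top0',209,216),('scene0',281,171.6))
w=atz('top0',209.4,221,.09);print('wheel',w,loc(w))
```

```text
[0.57141961 0.10874391] -4.241670042577545 [ 1.1  2.2  0.2 -2.1 -0.6 -1.9 -0.7  1.8]
[0.5876 0.1618 0.1801] [ 12.2  54.1 180.1] [array([-0.2, -0.2]), array([-0.3,  0. ])]
[ 0.5495 -0.0129  0.1217] [ -12.9 -122.9  121.7] [array([-0.3, -0.2]), array([-0.4,  0. ])]
[0.5096 0.1714 0.0809] [-66.3  57.9  80.9] [array([-0., -0.]), array([-0.,  0.])]
wheel [0.49165787 0.16870809 0.09      ] [-84.   53.9  90. ]
```

```bash
python3 -m handwheel '[[[0,0,1,0],[0,0,1,0],[0,0,1,0],[0,0,1,0],[0,0,0.5,0],[0.3,1,0,-0.5],[0.3,1,0,-0.5],[0.3,1,0,-0.5]]]' 0
python3 -m handwheel '[[[0.3,1,0,-0.5],[0.3,1,0,-0.5],[0.3,1,0,-0.5],[0.3,1,0,-0.5],[0.3,1,0,-0.5],[0.3,1,0,-0.5],[0.3,1,0,-0.5],[0.3,1,0,-0.5]]]'
```

```text
time_s: 0.95
tcp_pos: [0.292, -0.501, 0.4052]
eef_rot: [12.3, 89.2, 116.7]
contact_force: [0.7, 1.1, 0.6]
gripper_width: 0.0296
time_s: 1.75
tcp_pos: [0.3874, -0.1677, 0.4038]
eef_rot: [8.4, 89.1, 91.8]
contact_force: [1.5, 0.1, 0.9]
gripper_width: 0.0006
```

```bash
python3 -m handwheel '[[[0.5,1,-0.1,0.5],[0.5,1,-0.3,0],[0.5,1,-0.5,0],[0.5,1,-0.5,0],[0.5,1,-0.5,0],[0.5,1,-0.5,0],[0.5,1,-0.3,0],[0,0.5,0,0]]]'
python3 -m handwheel '[[[0.2,0,-0.2,0],[0,0,0,0]]]'
python3 - <<'E'
from h import *
s=readout.get_state();print(s['tcp_pos'],s['eef_rot'])
im,_=snap('wrist','w1'); cv2.imwrite('pics/w1z.png',cv2.resize(im,None,fx=1.5,fy=1.5,interpolation=cv2.INTER_CUBIC))
E
```

```text
time_s: 2.55
tcp_pos: [0.528, 0.1459, 0.2937]
eef_rot: [-13.2, 89.0, 72.9]
contact_force: [-0.8, -0.2, 1.2]
gripper_width: 0.0004
time_s: 2.75
tcp_pos: [0.536, 0.1486, 0.2833]
eef_rot: [-3.7, 89.1, 82.6]
contact_force: [-0.4, -0.4, -0.5]
gripper_width: 0.0001
[0.5359613  0.14858945 0.28330207] [-3.70196118 89.13712213 82.61512229]
```

View pics/w1z.png

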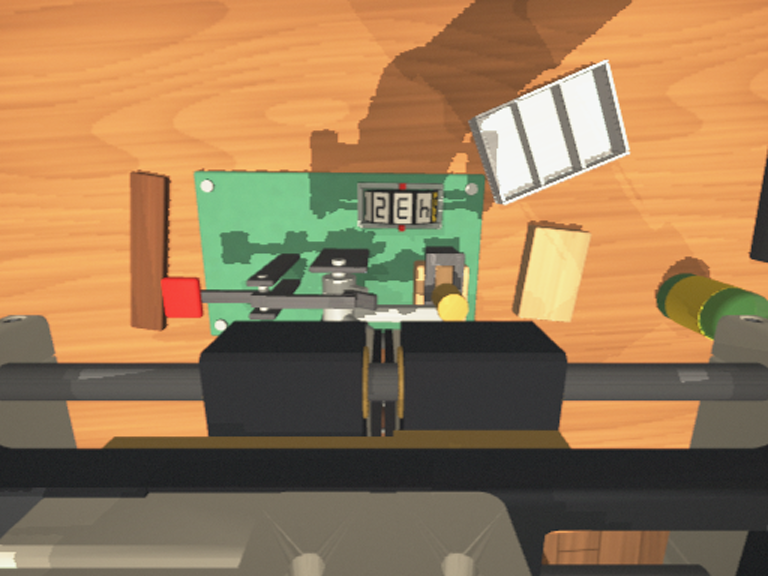

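Run:
```python
from h import *
a=atz('w1',268,124.3,.084);b=atz('w1',268,151.7,.084);print(a,b,(a+b)/2)
im=cv2.imread('pics/w1.png');cv2.imwrite('pics/w1c.png',cv2.resize(im[110:225,80:360],None,fx=2.8,fy=2.8,interpolation=cv2.INTER_CUBIC))
for o in [(('top0',209.4,221),('w1',268,138))]:print(tri(o))
print(tri([('top0',261,204),('w1',182/1.5,298/1.5)]))
```

```text
[0.47417146 0.17263582 0.084     ] [0.50939746 0.17082162 0.084     ] [0.49178446 0.17172872 0.084     ]
(array([0.49235075, 0.1722995 , 0.06564278]), [array([-0.1, -0.1]), array([-0.4, -0.4])])
(array([ 0.54920001, -0.01360924,  0.12444729]), [array([-0.1, -0.2]), array([-0.3, -0.4])])
```

View pics/w1c.png

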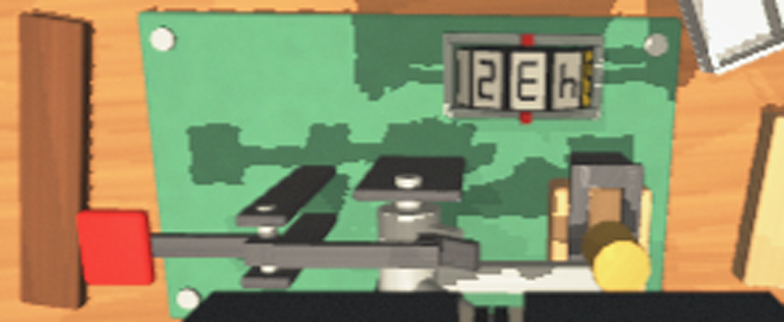

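```bash
python3 -m handwheel '[[[-0.5,0.4,-0.3,0],[-0.5,0.4,-0.8,0],[-0.1,0.05,-1,0],[0,0,-1,0],[0,0,-0.5,0],[0,0,-0.1,0],[0,0,0,0]]]' 0
```

```text
time_s: 3.5
tcp_pos: [0.4916, 0.1768, 0.1385]
eef_rot: [-27.4, 88.6, 58.5]
contact_force: [-0.1, -0.6, 0.4]
gripper_width: 0.0006
```

```bash
python3 -m handwheel '[[[0,0.15,-0.5,0],[0,0,-0.4,0],[0,0,0,0],[0,0,0,0]]]' 0
python3 - <<'E'
from h import *
s=readout.get_state();print(s['tcp_pos'],s['contact_force'])
im,_=snap('scene','s2'); cv2.imwrite('pics/s2z.png',cv2.resize(im[100:250,200:370],None,fx=4,fy=4,interpolation=cv2.INTER_CUBIC))
im,_=snap('wrist','w2'); cv2.imwrite('pics/w2z.png',cv2.resize(im,None,fx=1.5,fy=1.5,interpolation=cv2.INTER_CUBIC))
E
```

```text
time_s: 3.9
tcp_pos: [0.4959, 0.1835, 0.109]
eef_rot: [-35.2, 88.0, 50.5]
contact_force: [-0.5, 0.9, 0.6]
gripper_width: 0.0003
[0.49587598 0.18350352 0.10902413] [-0.5001681   0.87350544  0.61526212]
```

View pics/s2z.png

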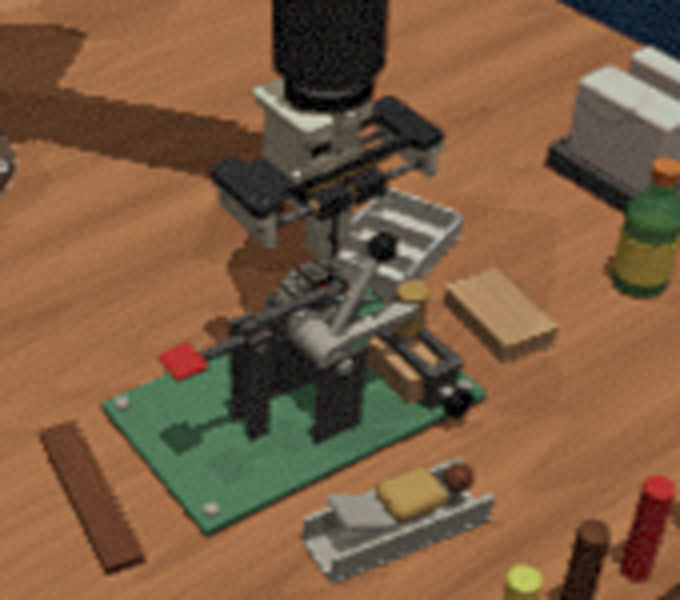

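View pics/w2z.png

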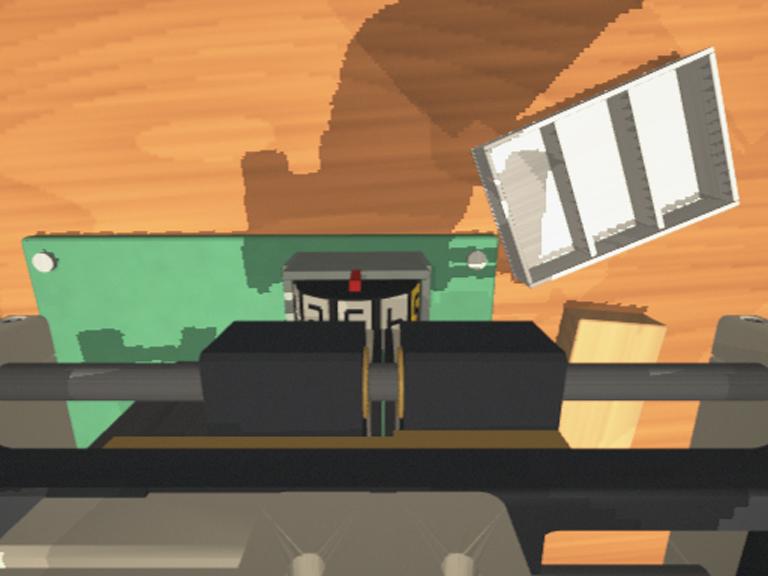

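```bash
python3 -m handwheel '[[[-0.1,0,-0.35,0],[0,0,-0.1,0],[0,0,-0.05,0]]]' 0
python3 -m handwheel '[[[0,0,-0.05,0]]]'
python3 -m handwheel '[[[0,0,-0.05,0]]]'
```

```text
time_s: 4.3
tcp_pos: [0.4937, 0.1847, 0.0922]
eef_rot: [-37.3, 87.7, 48.5]
contact_force: [0.1, 0.2, 0.3]
gripper_width: 0.0004
time_s: 4.4
tcp_pos: [0.4941, 0.1849, 0.0908]
eef_rot: [-37.5, 87.6, 48.2]
contact_force: [-0.8, 0.1, 0.3]
gripper_width: 0.0002
time_s: 4.5
tcp_pos: [0.4946, 0.185, 0.0897]
eef_rot: [-38.3, 87.6, 47.5]
contact_force: [-6.3, -0.4, 19.4]
gripper_width: 0.0002
```

```bash
python3 -m handwheel '[[[-0.05,-0.2,0,0],[0,-0.2,-0.02,0]]]'
python3 -m handwheel '[[[0,-0.2,-0.02,0]]]'
```

```text
time_s: 4.7
tcp_pos: [0.4942, 0.1705, 0.0904]
eef_rot: [-39.4, 87.4, 46.5]
contact_force: [0.1, 0.6, 2.5]
gripper_width: 0.0002
time_s: 4.8
tcp_pos: [0.4946, 0.1624, 0.09]
eef_rot: [-39.7, 87.3, 46.2]
contact_force: [0.0, 1.1, 0.5]
gripper_width: 0.0004
```

Run:
```python
from h import *
s=readout.get_state();print(s['tcp_pos'],s['contact_force'])
im,_=snap('wrist','w3'); cv2.imwrite('pics/w3z.png',cv2.resize(im[120:260,150:350],None,fx=4,fy=4,interpolation=cv2.INTER_CUBIC))
```

```text
[0.49461324 0.1624053  0.09000481] [0.02056087 1.07135882 0.53847985]
```

View pics/w3z.png

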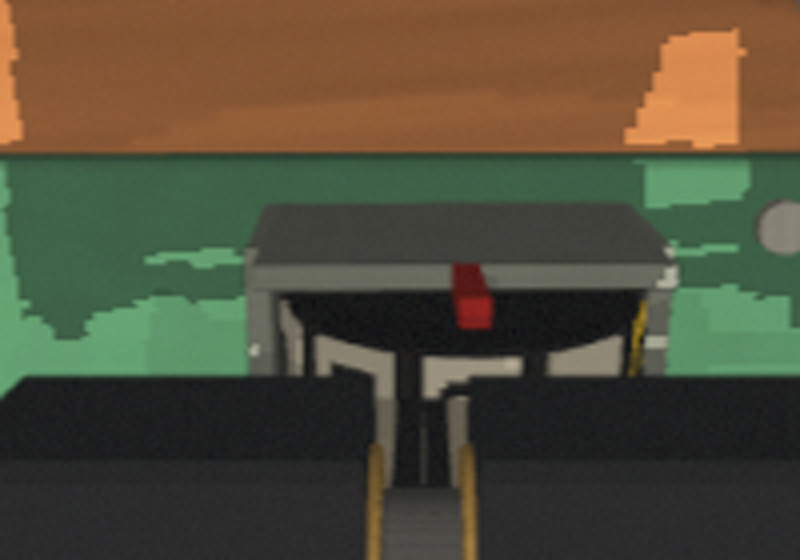

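```bash
python3 -m handwheel '[[[-0.05,0.1,0.3,0],[0,0.3,0,0],[0,0.15,-0.1,0],[0,0,-0.2,0],[0,0,-0.05,0]]]'
python3 -m handwheel '[[[0,0,-0.05,0]]]'
```

```text
time_s: 5.35
tcp_pos: [0.4928, 0.185, 0.0892]
eef_rot: [-40.7, 87.3, 45.2]
contact_force: [-9.6, -2.7, 31.2]
gripper_width: 0.0001
time_s: 5.45
tcp_pos: [0.4931, 0.1852, 0.089]
eef_rot: [-42.1, 87.3, 43.8]
contact_force: [-15.6, -2.4, 41.7]
gripper_width: 0.0002
```

```bash
python3 -m handwheel '[[[0,-0.15,0.0,0]]]'
python3 -m handwheel '[[[0,-0.15,-0.05,0]]]'
python3 -m handwheel '[[[0,-0.15,-0.05,0]]]'
```

```text
time_s: 5.55
tcp_pos: [0.494, 0.1807, 0.0901]
eef_rot: [-42.7, 87.1, 43.4]
contact_force: [0.8, 2.5, 3.9]
gripper_width: -0.0001
time_s: 5.65
tcp_pos: [0.4949, 0.1765, 0.0896]
eef_rot: [-42.4, 86.9, 43.8]
contact_force: [-18.3, 9.2, 34.6]
gripper_width: 0.0002
time_s: 5.75
tcp_pos: [0.4946, 0.1721, 0.0897]
eef_rot: [-41.4, 86.8, 44.8]
contact_force: [-24.2, 4.8, 41.1]
gripper_width: 0.0003
```

```bash
python3 -m handwheel '[[[-0.03,-0.15,-0.03,0]]]'
python3 -m handwheel '[[[-0.03,-0.15,-0.03,0]]]'
python3 -m handwheel '[[[-0.03,-0.15,-0.03,0]]]'
python3 - <<'E'
from h import *
im,_=snap('wrist','w4'); cv2.imwrite('pics/w4z.png',cv2.resize(im[120:260,150:350],None,fx=4,fy=4,interpolation=cv2.INTER_CUBIC))
E
```

```text
time_s: 5.85
tcp_pos: [0.4936, 0.1671, 0.0901]
eef_rot: [-41.3, 86.7, 45.0]
contact_force: [-2.4, 0.1, 8.7]
gripper_width: 0.0004
time_s: 5.95
tcp_pos: [0.493, 0.1618, 0.0897]
eef_rot: [-41.7, 86.6, 44.6]
contact_force: [1.3, 1.0, 2.4]
gripper_width: 0.0001
time_s: 6.05
tcp_pos: [0.4924, 0.1566, 0.0888]
eef_rot: [-42.0, 86.4, 44.4]
contact_force: [0.7, 2.8, 4.0]
gripper_width: 0.0008
```

View pics/w4z.png

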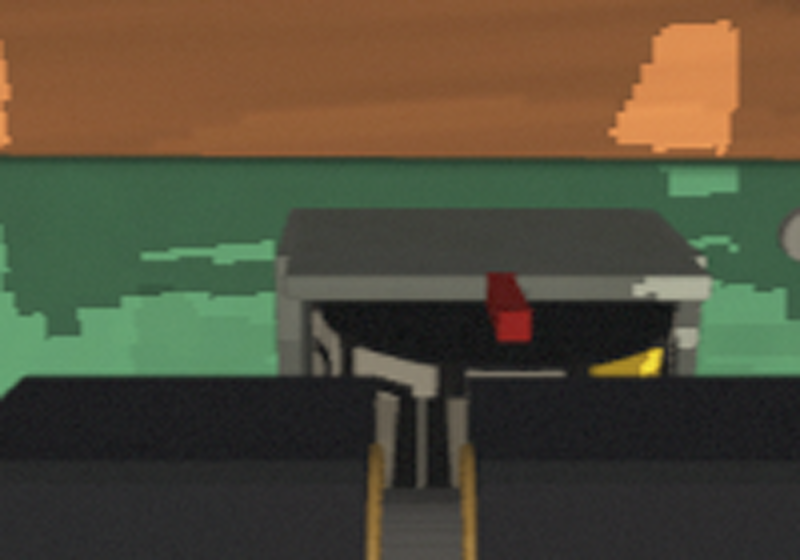

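```bash
python3 -m handwheel '[[[0,0.1,0.3,0],[0,0.35,0,0],[0,0.2,-0.1,0],[0,0.05,-0.15,0],[0,0,-0.05,0]]]'
python3 -m handwheel '[[[0,-0.05,-0.03,0]]]'
```

```text
time_s: 6.6
tcp_pos: [0.4915, 0.1854, 0.0892]
eef_rot: [-42.9, 86.7, 43.6]
contact_force: [-11.9, -4.1, 40.9]
gripper_width: 0.0004
time_s: 6.7
tcp_pos: [0.4917, 0.1845, 0.0895]
eef_rot: [-43.2, 86.7, 43.3]
contact_force: [-13.6, 3.2, 28.4]
gripper_width: 0.0008
```

```bash
python3 -m handwheel '[[[0,-0.15,-0.03,0]]]'
python3 -m handwheel '[[[-0.03,-0.15,-0.03,0]]]'
python3 -m handwheel '[[[-0.03,-0.15,-0.03,0]]]'
python3 -m handwheel '[[[-0.03,-0.15,-0.03,0]]]'
python3 - <<'E'
from h import *
im,_=snap('wrist','w5'); cv2.imwrite('pics/w5z.png',cv2.resize(im[120:260,150:350],None,fx=4,fy=4,interpolation=cv2.INTER_CUBIC))
E
```

```text
time_s: 6.8
tcp_pos: [0.4926, 0.1807, 0.0895]
eef_rot: [-43.1, 86.4, 43.5]
contact_force: [-8.6, 8.4, 16.4]
gripper_width: 0.0003
time_s: 6.9
tcp_pos: [0.4922, 0.177, 0.0898]
eef_rot: [-42.8, 86.2, 43.9]
contact_force: [-11.8, 5.6, 24.5]
gripper_width: 0.0004
time_s: 7.0
tcp_pos: [0.4918, 0.1728, 0.0902]
eef_rot: [-42.8, 86.0, 44.1]
contact_force: [-6.6, 3.0, 18.6]
gripper_width: 0.0007
time_s: 7.1
tcp_pos: [0.4913, 0.168, 0.0901]
eef_rot: [-43.1, 85.9, 43.8]
contact_force: [-1.1, -0.3, 10.3]
gripper_width: 0.0006
```

View pics/w5z.png

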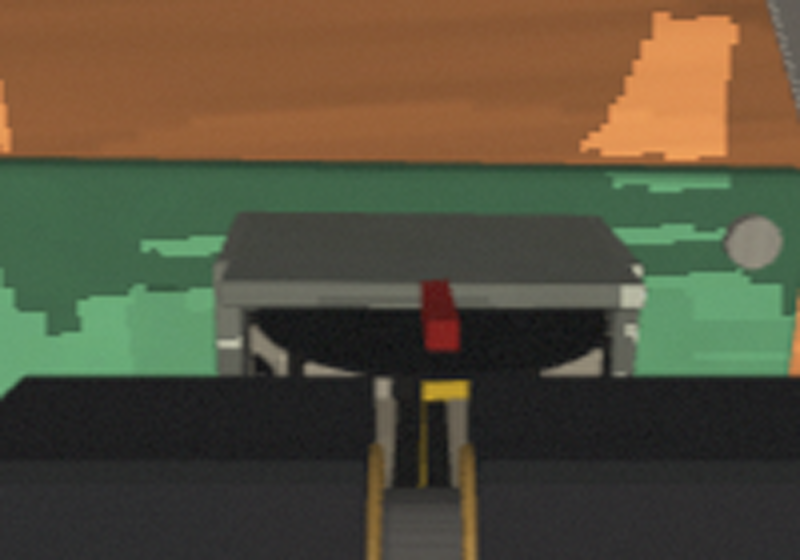

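```bash
python3 -m handwheel '[[[0,0,0.2,0],[0,0,0.6,0],[0.3,-0.2,1,0],[0.4,-0.3,1,0],[0.4,-0.2,1,0],[0,0,0.5,0],[0,0,0,0]]]'
python3 - <<'E'
from h import *
im,_=snap('wrist','w6'); cv2.imwrite('pics/w6z.png',cv2.resize(im[60:260,50:400],None,fx=2.2,fy=2.2,interpolation=cv2.INTER_CUBIC))
im,_=snap('scene','s6'); cv2.imwrite('pics/s6z.png',cv2.resize(im[100:250,200:370],None,fx=4,fy=4,interpolation=cv2.INTER_CUBIC))
E
```

```text
time_s: 7.85
tcp_pos: [0.5323, 0.1372, 0.2643]
eef_rot: [-41.7, 86.6, 45.3]
contact_force: [-0.0, 0.6, -0.1]
gripper_width: 0.0006
```

View pics/w6z.png

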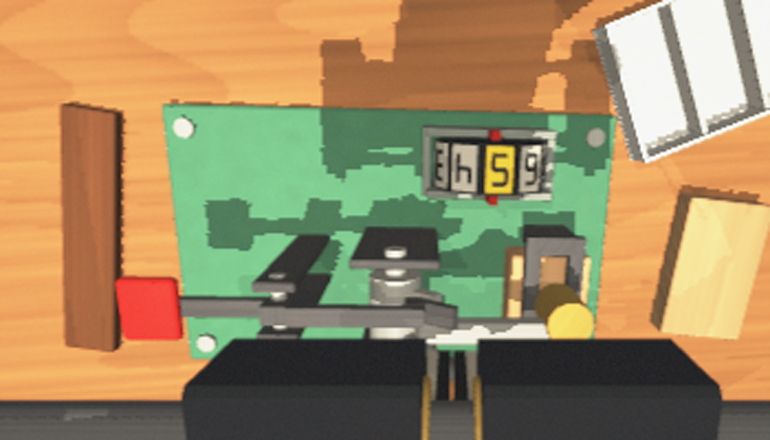

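View pics/s6z.png

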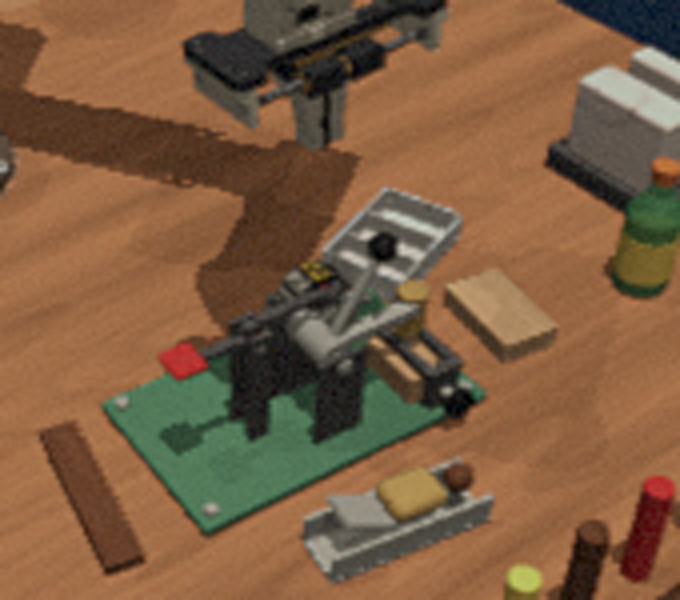

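```bash
python3 -m handwheel '[[[0.6,0.8,0,0],[0.6,0.8,0,0],[0.2,0.3,0,0],[0,0,0,0]]]' 0
python3 - <<'E'
from h import *
im,_=snap('scene','s7'); cv2.imwrite('pics/s7z.png',cv2.resize(im[100:250,200:370],None,fx=4,fy=4,interpolation=cv2.INTER_CUBIC))
E
```

```text
time_s: 8.35
tcp_pos: [0.5844, 0.2146, 0.2542]
eef_rot: [-35.5, 87.3, 51.6]
contact_force: [-0.2, -0.7, 0.3]
gripper_width: 0.0002
```

View pics/s7z.png

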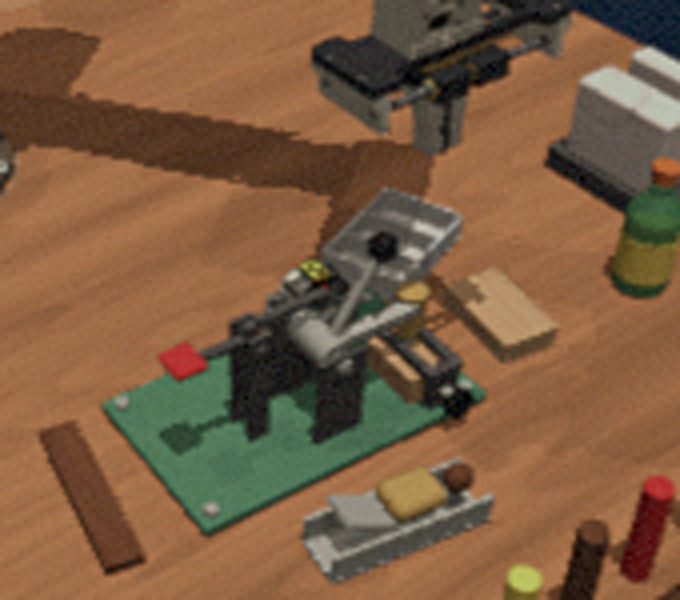

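```bash
python3 -m handwheel '[[[0.1,0,-0.8,0],[0.05,0,-0.9,0],[0,0,-0.35,0],[0,0,0,0]]]'
python3 -m handwheel '[[[0,-0.15,0,0],[0,-0.15,0,0],[0,-0.15,0,0]]]'
```

```text
time_s: 8.8
tcp_pos: [0.5858, 0.2107, 0.1676]
eef_rot: [-32.9, 87.6, 54.2]
contact_force: [-0.0, 0.8, 0.6]
gripper_width: 0.0002
time_s: 9.1
tcp_pos: [0.5853, 0.1911, 0.1696]
eef_rot: [-33.9, 87.5, 53.2]
contact_force: [0.3, 0.7, 0.4]
gripper_width: 0.0006
```

Run:
```python
from h import *
im,_=snap('scene','s8'); cv2.imwrite('pics/s8z.png',cv2.resize(im[100:250,200:370],None,fx=4,fy=4,interpolation=cv2.INTER_CUBIC))
```

```text
(no output)
```

View pics/s8z.png

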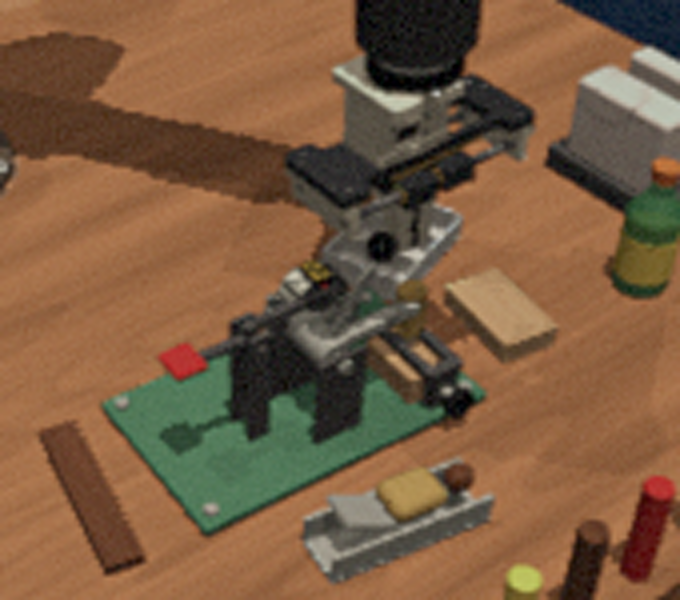

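```bash
python3 -m handwheel '[[[0.03,-0.25,0.03,0],[0,-0.25,0.05,0]]]'
python3 -m handwheel '[[[-0.01,-0.25,0.05,0],[-0.01,-0.25,0.05,0]]]'
python3 -m handwheel '[[[-0.02,-0.25,0.05,0],[-0.02,-0.25,0.05,0]]]'
```

```text
time_s: 9.35
tcp_pos: [0.5876, 0.1705, 0.1751]
eef_rot: [-35.4, 87.3, 51.7]
contact_force: [-0.3, 4.0, 3.6]
gripper_width: 0.0001
time_s: 9.55
tcp_pos: [0.5876, 0.1506, 0.1813]
eef_rot: [-35.6, 87.0, 51.5]
contact_force: [-2.5, 3.7, 2.6]
gripper_width: 0.0008
time_s: 9.75
tcp_pos: [0.5855, 0.1291, 0.1856]
eef_rot: [-34.7, 86.9, 52.4]
contact_force: [0.5, 4.2, -2.6]
gripper_width: 0.0006
```

```bash
python3 -m handwheel '[[[-0.02,-0.25,0,0],[-0.02,-0.25,0,0]]]'
python3 -m handwheel '[[[-0.02,-0.2,0,0]]]'
python3 -m handwheel '[[[-0.02,-0.15,0,0]]]'
```

```text
time_s: 9.95
tcp_pos: [0.5837, 0.1078, 0.185]
eef_rot: [-33.8, 86.9, 53.2]
contact_force: [1.0, 5.8, -4.7]
gripper_width: 0.0005
time_s: 10.05
tcp_pos: [0.5827, 0.0993, 0.1843]
eef_rot: [-33.0, 86.9, 54.1]
contact_force: [0.6, 7.4, -4.3]
gripper_width: -0.0
time_s: 10.15
tcp_pos: [0.5818, 0.0931, 0.1837]
eef_rot: [-32.1, 86.8, 54.9]
contact_force: [1.5, 7.2, -3.4]
gripper_width: 0.0005
```

```bash
python3 -m handwheel '[[[-0.01,-0.12,0,0]]]'
python3 - <<'E'
from h import *
im,_=snap('scene','s9'); cv2.imwrite('pics/s9z.png',cv2.resize(im[100:250,200:370],None,fx=4,fy=4,interpolation=cv2.INTER_CUBIC))
E
```

```text
time_s: 10.25
tcp_pos: [0.5814, 0.0885, 0.1831]
eef_rot: [-31.2, 86.7, 55.7]
contact_force: [-0.8, 19.6, -1.7]
gripper_width: 0.0006
```

View pics/s9z.png

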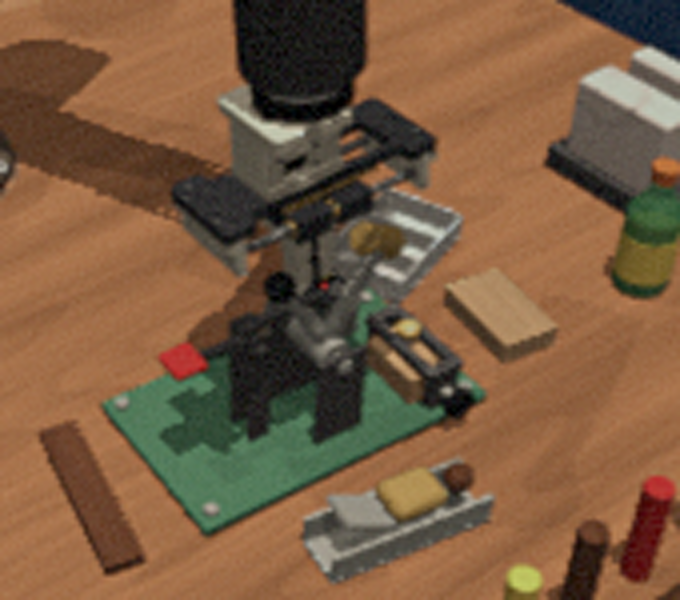

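```bash
python3 -m handwheel '[[[0,0.12,0,0],[0,0.15,0,0],[0,0.15,0,0],[0,0.1,0,0]]]'
python3 - <<'E'
from h import *
im,_=snap('scene','s10'); cv2.imwrite('pics/s10z.png',cv2.resize(im[100:250,200:370],None,fx=4,fy=4,interpolation=cv2.INTER_CUBIC))
E
```

```text
time_s: 10.7
tcp_pos: [0.5839, 0.1095, 0.186]
eef_rot: [-34.4, 86.4, 52.5]
contact_force: [-1.0, 4.4, 4.5]
gripper_width: 0.0006
```

View pics/s10z.png

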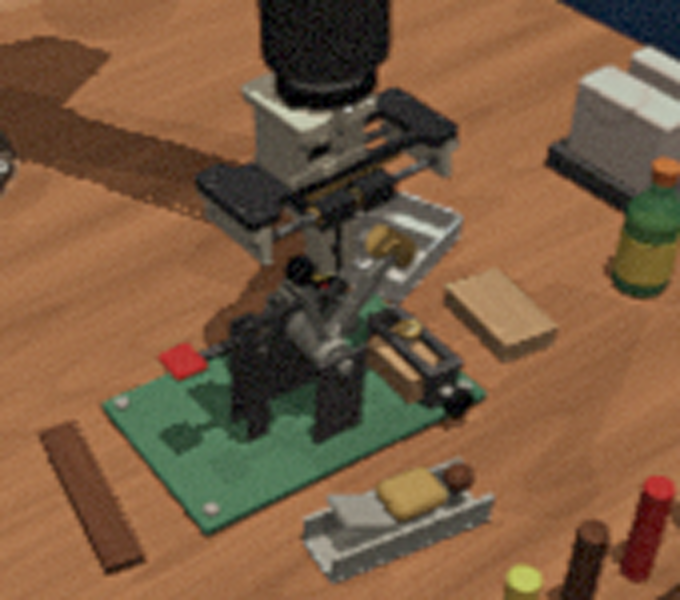

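Run:
```python
from h import *
a=np.radians(-4.24);o=np.array([.5714,.1087])
def kn(h):
    t=.56-h; l=np.array([.0122,.1*np.sin(t)]); c,s=np.cos(a),np.sin(a)
    return [o[0]+c*l[0]-s*l[1],o[1]+s*l[0]+c*l[1],.095+.1*np.cos(t)]
for n in ['s8','s9','s10']:
  print(n,[(h,np.round((proj(n,kn(h))-[200,100])*4)) for h in [0,.6,.7,.83,.9,1.06]])
```

```text
s8 [(0, array([380., 247.])), (0.6, array([324., 256.])), (0.7, array([313., 261.])), (0.83, array([300., 269.])), (0.9, array([293., 274.])), (1.06, array([278., 287.]))]
s9 [(0, array([380., 247.])), (0.6, array([324., 256.])), (0.7, array([313., 261.])), (0.83, array([300., 269.])), (0.9, array([293., 274.])), (1.06, array([278., 287.]))]
s10 [(0, array([380., 247.])), (0.6, array([324., 256.])), (0.7, array([313., 261.])), (0.83, array([300., 269.])), (0.9, array([293., 274.])), (1.06, array([278., 287.]))]
```

```bash
python3 -m handwheel '[[[0,0.05,0,0]]]'
python3 -m handwheel '[[[0,0.0,0,0],[0,0,0,0]]]'
```

```text
time_s: 10.85
tcp_pos: [0.5841, 0.1121, 0.1863]
eef_rot: [-34.9, 86.3, 52.1]
contact_force: [-0.4, 3.4, 2.8]
gripper_width: 0.0005
time_s: 11.05
tcp_pos: [0.5841, 0.112, 0.1862]
eef_rot: [-35.1, 86.4, 51.9]
contact_force: [0.1, 3.7, 3.6]
gripper_width: 0.0011
```

Run:
```python
from h import *
im,_=snap('scene','s11'); cv2.imwrite('pics/s11z.png',cv2.resize(im[140:210,240:320],None,fx=8,fy=8,interpolation=cv2.INTER_CUBIC))
im,_=snap('wrist','w11'); cv2.imwrite('pics/w11z.png',cv2.resize(im,None,fx=1.5,fy=1.5,interpolation=cv2.INTER_CUBIC))
im=cv2.imread('pics/s10.png');cv2.imwrite('pics/s10y.png',cv2.resize(im[140:210,240:320],None,fx=8,fy=8,interpolation=cv2.INTER_CUBIC))
```

```text
(no output)
```

View pics/s11z.png

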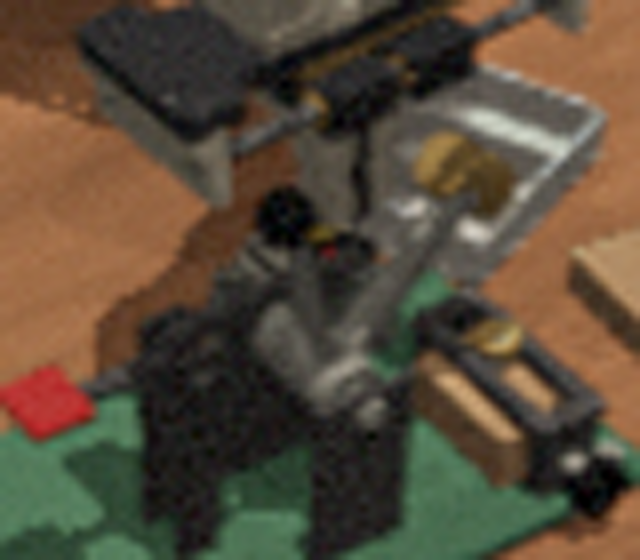

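View pics/s10y.png

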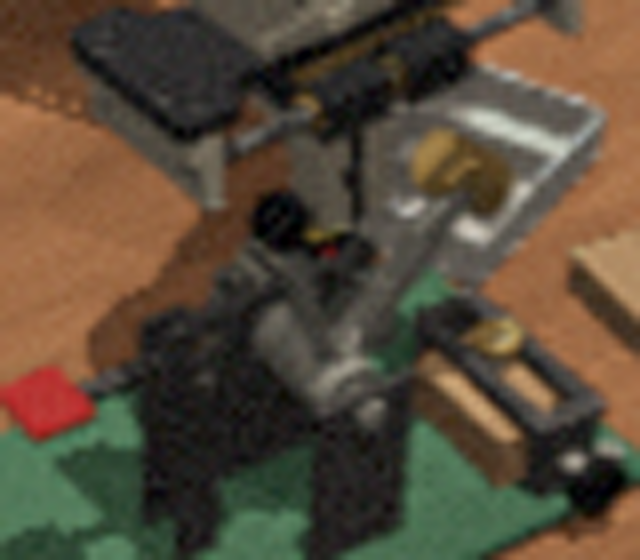

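View pics/w11z.png

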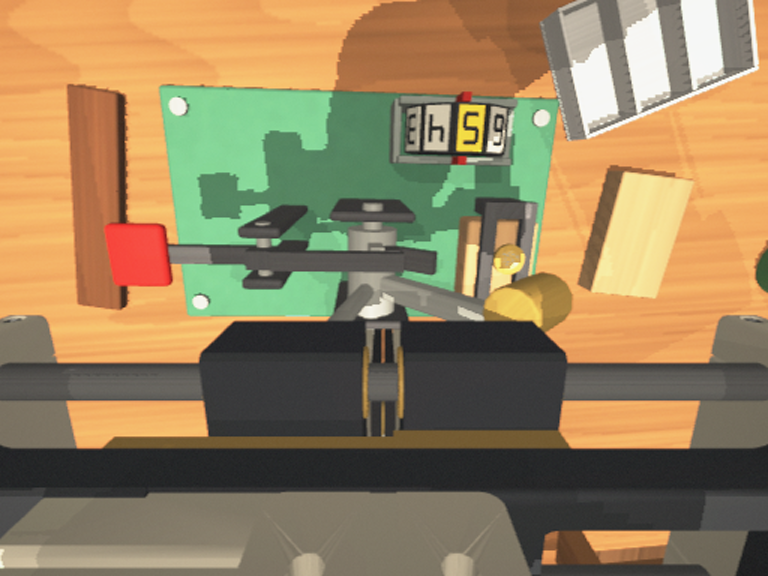

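```bash
python3 -m handwheel '[[[0,0.05,0,0],[0,0,0,0]]]'
python3 - <<'E'
from h import *
im,_=snap('scene','s12'); cv2.imwrite('pics/s12z.png',cv2.resize(im[140:210,240:320],None,fx=8,fy=8,interpolation=cv2.INTER_CUBIC))
# ball tracking: dark blob centroid near
for n in ['s8','s9','s10','s11','s12']:
    g=cv2.imread(f'pics/{n}.png').astype(float).mean(2)[155:178,264:302]
    m=(g<40); k,l,st,c=cv2.connectedComponentsWithStats(m.astype(np.uint8)); 
    i=1+np.argmax(st[1:,4]); print(n,st[i],((c[i]+[264,155])-[200,100])*4)
E
```

```text
time_s: 11.35
tcp_pos: [0.5833, 0.1129, 0.1853]
eef_rot: [-34.4, 86.5, 52.5]
contact_force: [1.5, 2.4, 1.4]
gripper_width: 0.0002
s8 [12 14 11  9 50] [323.36 291.2 ]
s9 [10  0 12 19 68] [312.76470588 247.64705882]
s10 [ 7  9 16 14 88] [311.18181818 278.31818182]
s11 [ 8  8 15 15 82] [311.65853659 276.34146341]
s12 [ 8  8 15 15 85] [312.94117647 275.90588235]
```

View pics/s12z.png

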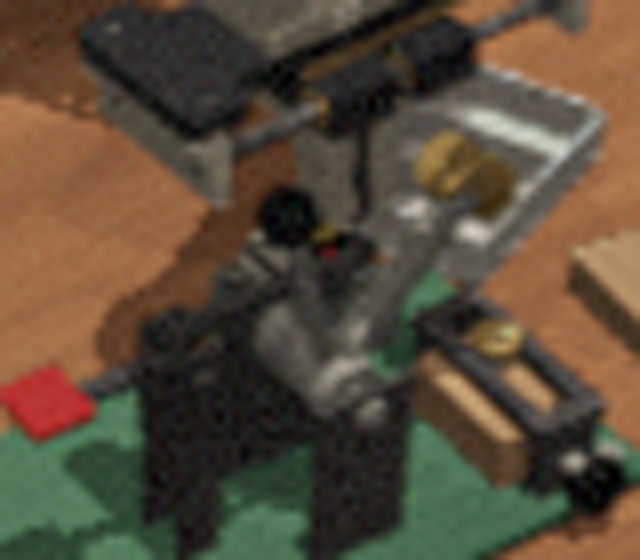

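```bash
python3 -m handwheel '[[[0,0.05,0,0],[0,0,0,0]]]'
python3 -m handwheel '[[[0,0.05,0,0],[0,0,0,0]]]'
python3 - <<'E'
from h import *
im,_=snap('scene','s13'); cv2.imwrite('pics/s13z.png',cv2.resize(im[140:210,240:320],None,fx=8,fy=8,interpolation=cv2.INTER_CUBIC))
E
```

```text
time_s: 11.6
tcp_pos: [0.5825, 0.1141, 0.1844]
eef_rot: [-33.5, 86.7, 53.4]
contact_force: [-0.4, -0.2, -0.7]
gripper_width: 0.0005
time_s: 11.8
tcp_pos: [0.582, 0.1157, 0.1839]
eef_rot: [-32.9, 86.7, 54.0]
contact_force: [-0.7, -0.1, -0.2]
gripper_width: 0.0002
```

View pics/s13z.png

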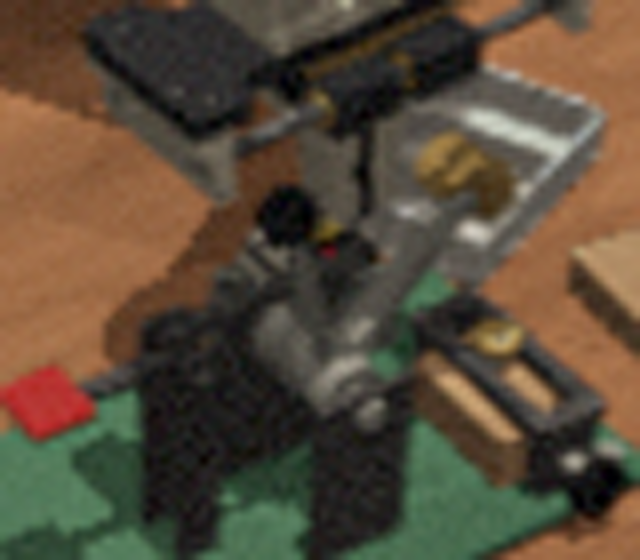

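```bash
python3 -m handwheel '[[[0,0.1,0,0],[0,0.05,0.2,0],[0,0,0.5,0],[0,0,1,0],[0,0,1,0],[0,0,0.5,0],[0,0,0,0],[0,0,0,0]]]'
python3 - <<'E'
from h import *
im,_=snap('scene','s14'); cv2.imwrite('pics/s14z.png',cv2.resize(im[100:250,200:370],None,fx=4,fy=4,interpolation=cv2.INTER_CUBIC))
im,_=snap('wrist','w14'); cv2.imwrite('pics/w14z.png',cv2.resize(im,None,fx=1.5,fy=1.5,interpolation=cv2.INTER_CUBIC))
E
```

```text
time_s: 12.65
tcp_pos: [0.5806, 0.1223, 0.3196]
eef_rot: [-33.4, 86.8, 53.5]
contact_force: [-0.5, -0.2, -0.2]
gripper_width: 0.0005
```

View pics/s14z.png

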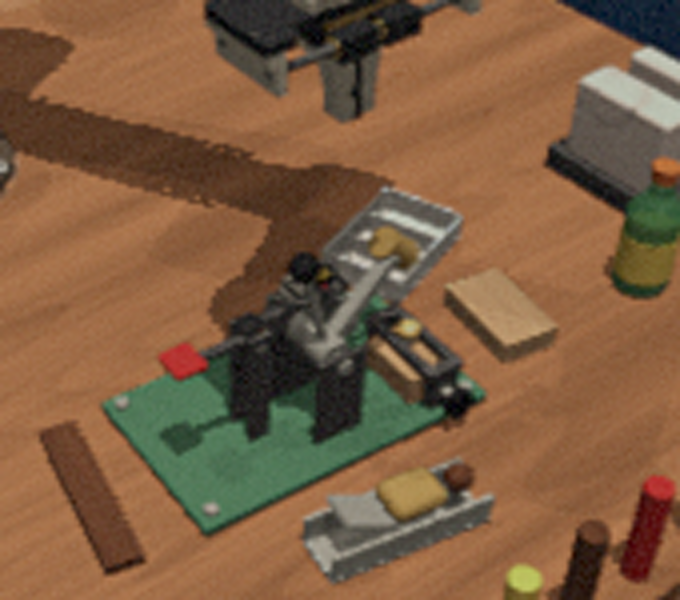

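View pics/w14z.png

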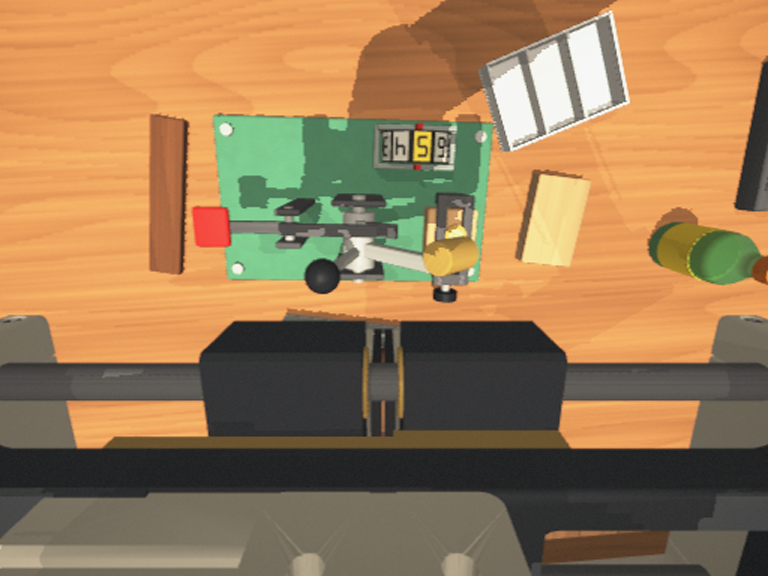

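```bash
python3 -m handwheel '[[[-0.1,-0.5,0,1],[-0.1,-0.5,0,1],[-0.1,-0.5,0,1],[-0.1,-0.5,0,1],[-0.1,-0.5,-0.3,1],[-0.1,-0.5,-0.3,1],[-0.1,-0.3,-0.3,1],[0,0,-0.3,1]]]'
python3 -m handwheel '[[[0,0,0,1],[0,0,0,1],[0,0,0,0]]]'
python3 -c "
from h import *
print(readout.get_state()['joints'])"
```

```text
time_s: 13.55
tcp_pos: [0.5474, -0.0146, 0.2605]
eef_rot: [-19.2, 87.1, 109.3]
contact_force: [0.8, 0.0, -1.2]
gripper_width: 0.0006
time_s: 13.85
tcp_pos: [0.5442, -0.016, 0.2542]
eef_rot: [-8.2, 86.9, 130.7]
contact_force: [-1.4, 0.1, -0.7]
gripper_width: 0.0004
[ 16.8317128    8.60184846 -10.60189961  -2.97858303 -72.07166086
 -56.98310623]
```

```bash
python3 -m handwheel '[[[0.1,0,-0.8,0],[0.05,0,-0.9,0],[0,0,-0.7,0],[0,0,-0.3,0],[0,0,0,0]]]'
python3 - <<'E'
from h import *
im,_=snap('scene','s15'); cv2.imwrite('pics/s15z.png',cv2.resize(im[100:250,200:370],None,fx=4,fy=4,interpolation=cv2.INTER_CUBIC))
E
```

```text
time_s: 14.35
tcp_pos: [0.5491, -0.0162, 0.1413]
eef_rot: [-5.8, 86.9, 132.4]
contact_force: [-0.1, 0.1, 1.1]
gripper_width: 0.0009
```

View pics/s15z.png

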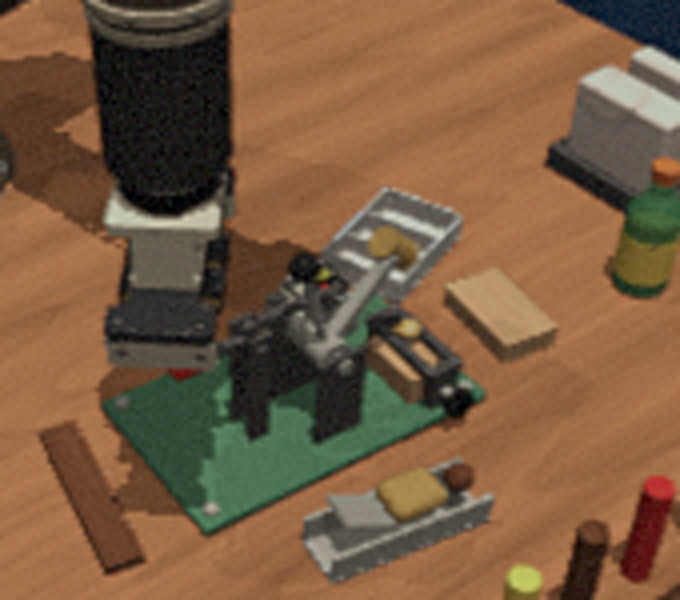

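Fingers above the trigger, still cocked. Pressing.

```bash
python3 -m handwheel '[[[0,0,-0.25,0],[0,0,-0.15,0]]]'
python3 -m handwheel '[[[0,0,-0.15,0],[0,0,-0.1,0]]]'
python3 -m handwheel '[[[0,0,-0.1,0],[0,0,-0.05,0]]]'
```

```text
time_s: 14.6
tcp_pos: [0.5515, -0.0158, 0.1283]
eef_rot: [-11.3, 87.1, 126.9]
contact_force: [-0.1, 0.6, 0.0]
gripper_width: 0.0005
time_s: 14.8
tcp_pos: [0.5523, -0.0162, 0.1204]
eef_rot: [-13.3, 87.2, 125.0]
contact_force: [-0.7, -0.2, 1.5]
gripper_width: 0.0003
time_s: 15.0
tcp_pos: [0.5527, -0.0162, 0.1151]
eef_rot: [-15.3, 87.2, 122.9]
contact_force: [-0.9, -0.5, 1.3]
gripper_width: 0.0003
```

```bash
python3 -m handwheel '[[[0,0,-0.1,0],[0,0,0,0]]]'
python3 - <<'E'
from h import *
im,_=snap('scene','s16'); cv2.imwrite('pics/s16z.png',cv2.resize(im[100:250,200:370],None,fx=4,fy=4,interpolation=cv2.INTER_CUBIC))
E
```

```text
time_s: 15.2
tcp_pos: [0.5531, -0.016, 0.1126]
eef_rot: [-16.7, 87.3, 121.6]
contact_force: [-4.0, 1.0, 6.7]
gripper_width: 0.0002
```

View pics/s16z.png

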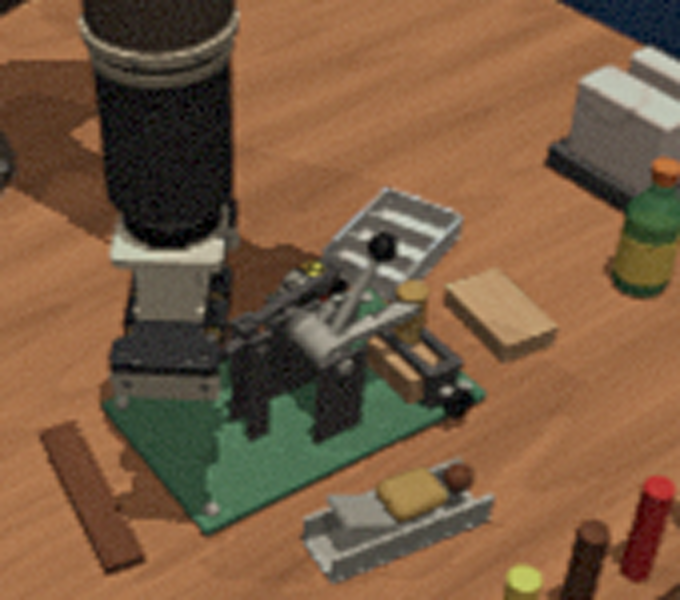

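The hammer has fallen: the lever is back forward, with its ball at (381,245). I'll lift clear and check the stamp and the wheel.

```bash
python3 -m handwheel '[[[0,0,0.3,0],[0,0,0.6,0],[0,0,1,0],[0,0,1,0],[0,0,1,-1],[0,0.5,0.5,-1],[0,0.7,0,-1],[0.3,0.7,0,-1]]]'
python3 -m handwheel '[[[0.3,0.7,0,-1],[0.3,0.7,0,-1],[0,0.2,0,-1],[0,0,0,-1],[0,0,0,-1],[0,0,0,0]]]'
python3 - <<'E'
from h import *
im,_=snap('scene','s17'); cv2.imwrite('pics/s17z.png',cv2.resize(im[140:210,240:320],None,fx=8,fy=8,interpolation=cv2.INTER_CUBIC))
im=cv2.imread('pics/s7.png');cv2.imwrite('pics/s7y.png',cv2.resize(im[140:210,240:320],None,fx=8,fy=8,interpolation=cv2.INTER_CUBIC))
im,_=snap('wrist','w17'); cv2.imwrite('pics/w17z.png',cv2.resize(im,None,fx=1.5,fy=1.5,interpolation=cv2.INTER_CUBIC))
E
```

```text
time_s: 16.05
tcp_pos: [0.5647, 0.059, 0.3011]
eef_rot: [-24.3, 87.1, 93.1]
contact_force: [0.4, 0.1, -0.1]
gripper_width: 0.0005
time_s: 16.65
tcp_pos: [0.5913, 0.1302, 0.3052]
eef_rot: [-30.0, 86.9, 61.4]
contact_force: [0.1, 0.0, -0.2]
gripper_width: 0.0004
```

View pics/s17z.png

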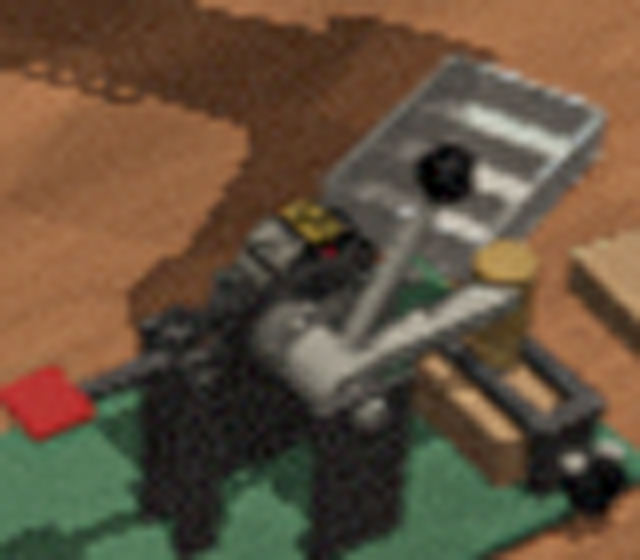

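View pics/s7y.png

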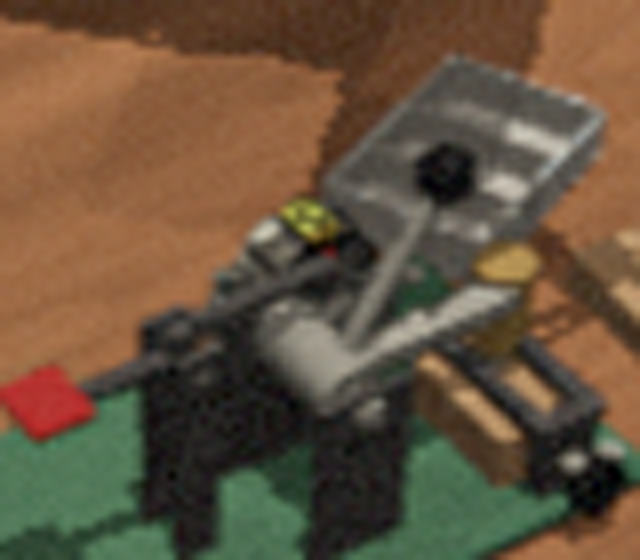

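View pics/w17z.png

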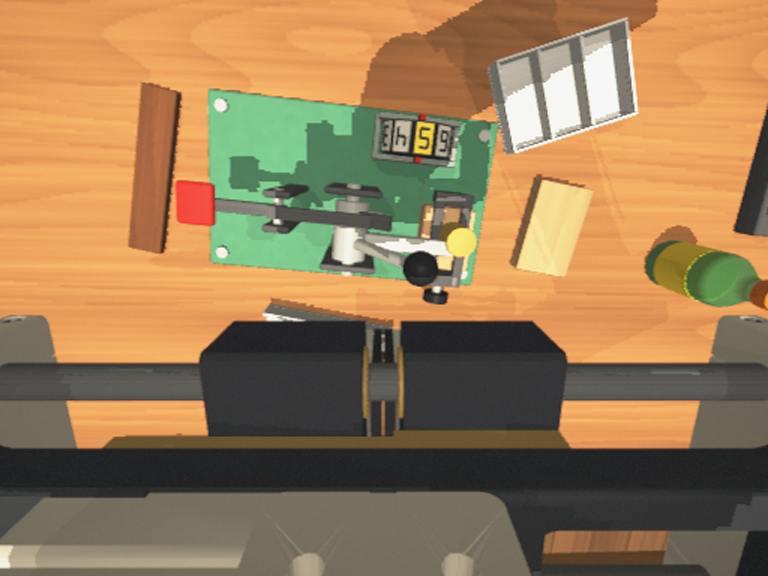

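Run:
```python
from h import *
a=[cv2.resize(cv2.imread(f'pics/{n}.png')[160:205,285:325],None,fx=9,fy=9,interpolation=cv2.INTER_CUBIC) for n in ('s6','s17')]
cv2.imwrite('pics/cmp.png',np.hstack(a))
```

```text
(no output)
```

View pics/cmp.png

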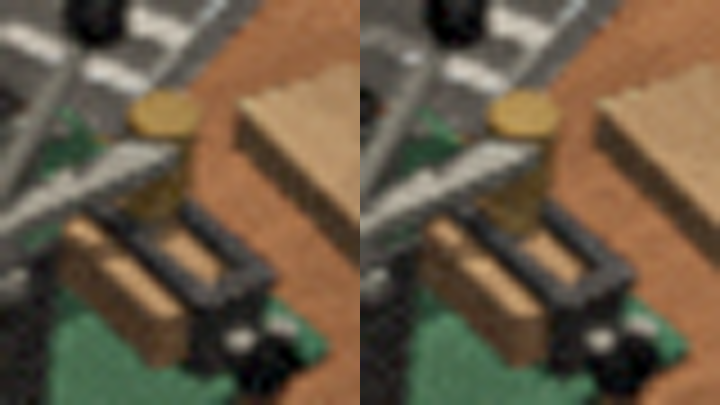

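Run:
```python
from h import *
for n in ('scene0','s6','s17'):
    im=cv2.imread(f'pics/{n}.png').astype(int)
    print(n);print(im[170:190,299:307,2]-im[170:190,299:307,0])
    print(im[170:190,302].tolist())
```

```text
scene0
[[ 7 21 62 83 82 70 66 87]
 [44 82 98 98 98 93 90 87]
 [71 96 96 94 96 91 94 92]
 [67 97 94 95 94 91 91 88]
 [37 73 94 96 95 93 87 80]
 [20 26 36 41 49 52 52 64]
 [14 17 16 21 26 31 43 71]
 [19 19 20 19 10 19 41 73]
 [19 20 14  7  9 20 48 74]
 [13  9 10 14 29 51 52 76]
 [ 7 15 28 39 47 51 51 72]
 [31 37 41 51 51 48 50 67]
 [40 51 42 45 49 47 25 29]
 [30 40 52 49 50 31  4  6]
 [ 6 22 33 31 35 34  6 -3]
 [ 1  4 13 28 36 47 41  9]
 [ 5 10 11 32 55 69 75 51]
 [ 7 -2 10 26 59 78 78 75]
 [43 10 -1  4 23 58 78 82]
 [77 47  7  4  2 21 55 77]]
[[76, 129, 159], [80, 142, 178], [85, 146, 179], [87, 147, 182], [79, 141, 175], [61, 87, 102], [131, 147, 152], [143, 156, 162], [79, 84, 86], [60, 67, 74], [30, 53, 69], [25, 58, 76], [35, 62, 80], [38, 66, 87], [36, 58, 67], [48, 63, 76], [66, 82, 98], [72, 83, 98], [60, 63, 64], [43, 46, 47]]
s6
[[10 18 55 77 80 66 65 84]
 [39 76 95 91 92 87 89 86]
 [65 92 91 90 89 89 90 86]
 [62 89 92 90 89 89 88 82]
 [33 72 91 88 90 88 84 79]
 [16 26 35 40 45 48 49 58]
 [16 15 19 20 25 32 46 69]
 [16 18 17 17 11 14 43 70]
 [19 17 12  7 11 23 51 73]
 [13  9 
[... 893 characters left out ...]
7  20  51  72]
 [ 10   8   9  13  34  49  51  74]
 [  7  19  28  36  47  51  52  70]
 [ 30  36  40  48  49  55  52  69]
 [ 48  51  37  47  50  40  25  33]
 [ 39  53  44  45  45  40  11   6]
 [ 28  51  53  53  51  42  15   1]
 [ -1  22  44  50  55  47  38   7]
 [ -1   0   8  22  42  73  74  47]
 [  8   3   9  26  59  79  80  74]
 [ 50   8   2   6  20  55  77  80]
 [ 79  48  12   3   5  20  54  75]]
[[78, 130, 161], [83, 146, 180], [83, 143, 179], [92, 151, 184], [76, 142, 176], [61, 84, 106], [127, 142, 148], [143, 156, 161], [72, 82, 82], [50, 58, 63], [36, 55, 72], [30, 59, 78], [32, 60, 79], [39, 67, 84], [49, 85, 102], [45, 77, 95], [55, 66, 77], [76, 86, 102], [69, 75, 75], [45, 48, 48]]
```

Run:
```python
from h import *
s=readout.get_state();print(s['time_s'],s['contact_force'],s['qd'])
print(close_job())
```

```text
16.75 [-0.54987246  0.14684129 -0.11147818] [-0.30241586 -0.00581707 -0.19845712 -0.11643174  0.03007574  0.34039539]
the job is handed in; nothing more can be done
None
```

I rolled the thumbwheel from 3 to 5, cocked the hammer until the sear held it, pressed the trigger, and handed the job in at about 16.8 s. The job gives no verdict, so what follows is what I saw.

**What I did**
- **Thumbwheel:** It took two working strokes. A first stroke slipped and left the wheel at 3.
- **Cocking:** I pushed the lever to its stop, with a brief 19.6 N against the stop instead of the advised 8 N. I then backed off slowly. The force fell to zero while the lever stayed at its cocked position, so the sear alone was holding it.
- **Trigger:** I turned the hand first so the gripper's body cleared the cocked ball, then pressed the trigger down about 14 mm.

**Last checks**
- **Wheel:** the yellow 5 sits between the red pointers.
- **Hammer and trigger:** both are back in their rest positions in the picture.
- **Bystanders:** none looked disturbed. I compared pictures but did not measure each one.
- **Robot:** the hand stands clear at about 0.3 m height, and the force reading is about 0.6 N, which is its usual noise.
- **Stamp:** the hammer's head hides it, so I could not see its depth directly. Under the unmoved head, the brass now reaches about 1.3 pixels lower than before. That fits the full 6 mm stroke (about 1.1 pixels expected), but it is an indirect measurement.

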